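# Find the locking comb that fits the seeder spindle

### The arm

A 6-joint arm with a two-finger parallel gripper is mounted at the origin on the work surface. World frame = base frame: x ahead of the robot, y to its left, z up, the work surface at z = 0. Lengths are in mm, angles in rad, forces in N, time in s.
With the tool pointing down it reaches from about 300 to 775 mm from the base axis. Payload 14.6 kg.
Tool frame: the origin (TCP) lies between the finger pads; the fingertips stand 19 mm ahead of it and the grasp point (between the pads) is the TCP; z points along the fingers, y is the line along which they close (so a half turn about z gives the same grasp; the last joint's range is limited). The gripper opens to 94 mm and grips with 3 to 60 N. Pads are 16 mm wide; open, the fingers measure 119 mm over their backs; the gripper's body (75 mm by 177 mm) begins 78 mm behind the grasp point.
Start: joints at [-1.403, 0.3, 1.521, -0, 1.321, -0.067], TCP at [127.95, -534.9, 224.446] pointing down, gripper open.
Joint ranges: [-3.03, 3.03], [-0.79, 2.21], [0.23, 2.52], [-1.04, 4.18], [0, 3.07], [-2.55, 2.55]. Speed limits (rad/s): [2.22, 2.22, 2.57, 3.14, 3.14, 3.14].

### API

Orientations are given as [roll, pitch, yaw] about the fixed x, y, z axes, in that order (R = Rz(yaw) Ry(pitch) Rx(roll)).
In Python, from cell import monitor, imaging, job, find_in, trace gives the robot as it stands. The module is installed in compiled form; this text tells all that it offers.
- The arm moves only by the tool arm_command, never from a script. Its argument "steps" is a list of rows, each a list of 5 numbers: the opening, from 0 (shut) to 1 (fully open), then the shift along the tool's x, y, z in mm, then the turn about the tool's z in degrees. In form: [[gripper, dx, dy, dz, turn], ...]. A call has 1 to 20 rows; each row is the pose to reach, as a shift and turn from the pose commanded when the call began, along the tool's axes at that moment; what a row does not reach only later rows make up. A row lasts 1/8 s, in which the tool goes at most 62.5 mm and 10.7 degrees, less where a joint would pass 70% of its speed; a pose out of reach is approached as far as the arm can. A call with a gripper value outside its range is refused whole. The fingers move at their own pace and stop on an object; "force" is the grip in N (left out, the last holds). Time passes only in rows, so rows that repeat a pose let the fingers close. It gives the time, the measured TCP pose, the force, the opening and the grip force at its end, in the units of the state.
- monitor.read_state(): the state, without advancing time (a new reading comes with each control period).
- imaging.camera(name): name is "side" or "top" or "wrist"; returns a dict with "img" (400x640x3 uint8, red, green, blue), "mtx" (3x3 intrinsics, pixels), "view" (4x4, takes a point from world to camera coordinates). Camera axes: x right, y down, z forward; pixel columns grow to the right and rows downward; lengths in mm; the calibration is good to about 2 mm. A picture is of the moment at which its call begins. There is no depth.
- job.sign_off(): hands the job in; it is judged then, once.
Trained networks look in a picture, given as the dict that the camera call returned (one of the last four; its "shot" number tells which), for a name from the list of things; names that differ only in an ending like _2 or _b are one class to them, and where a whole thing is asked for, a point or a joint stands for the part that bears it (a point fixed in the world has none). Each returns a list of dicts, best first, with "p" (0 to 1); they miss things now and then, are a little off and sometimes report something else, mostly with a low value. They report only what shows in the picture. A call takes as long as a camera call. They do not tell look-alikes from the thing itself.
- find_in(picture, target): "rect" ([centre column, centre row, width, height] in pixels, round what is visible of it).
- trace(picture, target): "region" (400x640 bool, what is visible of it) and "rect" ([centre column, centre row, width, height] in pixels, round what is visible of it).
The state is a dict: "clock": time; "joints": joint angles; "qd": joint speeds; "effort": joint torques, N m; "eef_pos": TCP position; "eef_rot": TCP orientation; "wrist_force": force on the tool from outside, world axes, zero at the start; "moment": the same for the moment, N m; "finger_gap": finger opening in mm; "finger_force": force on a finger pad.
Only numpy, scipy, OpenCV 4.12 (cv2) and the standard library are available. Lean on these libraries where they do the work, as an engineer would, in place of code of your own. Each camera call takes 0.05 s, during which the arm holds its last target. There are 200 camera calls.

### The job

One of the three comb leaves in the wooden holder matches the thread of the spindle in the front place of the grey bench, the one with the red ends and the guide. Mesh the leaves with that thread one by one, gently, feeling along it for the grooves, press the one that fits fully home in the guide and leave it standing there, let go. Put any leaf that does not seat back upright in a slot of the holder, and leave the other things on the table alone.

Things in the scene. Friction and masses are not known exactly. Their poses are not given: they have to be found in the camera images.
- leaf_red: Comb leaf, red grip: steel plate 5 mm thick (x), 58 long (y), 4 teeth below, equally spaced by 11, 13 or 15 mm (differs per leaf, not told). Origin amid the tooth tips, z up. Teeth 6 mm long, 2 wide at the tip, 8 at the base; plate 6-40 mm up; grip 40-70 mm up, 12 (x) by 26 (y). Half turn about z: the same. About 70 g. Free in its slot by 2 mm, may lean a little.
- leaf_blue: Comb leaf, blue grip: steel plate 5 mm thick (x), 58 long (y), 4 teeth below, equally spaced by 11, 13 or 15 mm (differs per leaf, not told). Origin amid the tooth tips, z up. Teeth 6 mm long, 2 wide at the tip, 8 at the base; plate 6-40 mm up; grip 40-70 mm up, 12 (x) by 26 (y). Half turn about z: the same. About 70 g. Free in its slot by 2 mm, may lean a little.
- leaf_yellow: Comb leaf, yellow grip: steel plate 5 mm thick (x), 58 long (y), 4 teeth below, equally spaced by 11, 13 or 15 mm (differs per leaf, not told). Origin amid the tooth tips, z up. Teeth 6 mm long, 2 wide at the tip, 8 at the base; plate 6-40 mm up; grip 40-70 mm up, 12 (x) by 26 (y). Half turn about z: the same. About 70 g. Free in its slot by 2 mm, may lean a little.
- spindle_1: White plastic threaded spindle, fixed, 30 mm over crests, 20 at the root, thread 165 mm long along its y. Origin on the axis, mid-length; the grooves' place along y is not tied to it and not told. Pitch 11, 13 or 15 mm, one each, not told which. Grooves 5 mm deep, 4 wide at the root, 9 at the crests. Which spindle lies in front varies.
- spindle_2: White plastic threaded spindle, fixed, 30 mm over crests, 20 at the root, thread 165 mm long along its y. Origin on the axis, mid-length; the grooves' place along y is not tied to it and not told. Pitch 11, 13 or 15 mm, one each, not told which. Grooves 5 mm deep, 4 wide at the root, 9 at the crests. Which spindle lies in front varies.
- spindle_3: White plastic threaded spindle, fixed, 30 mm over crests, 20 at the root, thread 165 mm long along its y. Origin on the axis, mid-length; the grooves' place along y is not tied to it and not told. Pitch 11, 13 or 15 mm, one each, not told which. Grooves 5 mm deep, 4 wide at the root, 9 at the crests. Which spindle lies in front varies.
- seat (a point): Front place: point on the thread root's top line, 52 mm above the table, mid-guide; y along the spindle, x across, z up. A leaf fully home has its origin at this height, tips on the root. A wrong leaf stops 3-5 mm higher wherever it is along y. The right one off its grooves stops up to 5 mm higher; the flank then pushes it along y towards the groove. Grooves lie anywhere along y: feel within one pitch; it need not be centred.
- bench: Grey bench plate with 3 spindles, fixed. Origin on the table below seat; x away to two spare spindles (75, 130 mm behind), y along them. Plate x -41 to 165, y +-113 mm; end blocks 55 mm high at y +-98, red at the front. Guide above the front spindle: two cheeks, y +-50 mm, slot 9 mm wide from 7 to 21 mm above seat, then lips flaring to 22 mm at 28 mm above seat. A leaf let go stays standing in it.
- holder: Wooden leaf holder, fixed, 190 (x) by 90 (y) by 30 mm high; origin on the table under its middle. Slots at x = -62, 0 and 62 mm, each 9 mm wide (x), 61 long (y), 22 deep, mouth chamfered 2 mm. A leaf stands in each, its y along the holder's y, its origin 8 mm above the table (the slot floor). Any leaf fits any slot.
- water_bottle: Clear bottle, 64 mm across, 190 mm tall, origin under its middle. Bystander.
- clay_pot: Filled clay pot 94 mm across, 80 mm tall, origin under its middle. Bystander.
- seed_jar: Jar 60 mm across, 80 mm tall, origin under its middle. Bystander.
- trowel: Flat hand tool with wooden handle lying on the table. Bystander.
- marker_pen: Blue marker 130 mm long, 14 mm thick, lying on the table. Bystander.
- label_tin: White tin 70 mm across, 75 mm tall, origin under its middle. Bystander.
Mind the look-alikes: they are no part of the job. What is shaped like the leaf_blue but green or purple is not meant.

How it is judged:
By the outcome, as a careful person would: the job done as asked, in the order asked, and still so for the second after the job is handed in, with the robot touching nothing.
It also fails if it takes over 72 s, if anything falls off the work surface, if the arm or the gripper's body presses on something with over 40 N, if the wrist force passes 120 N, or if a joint passes its speed limit or range.

## Working session

There is one attempt and no reset: what is moved stays moved. The work goes in short steps, Python scripts to look and compute and a tool call to move; the robot and the scene stay as the last step left them, time stands still between calls to the robot, and variables do not carry over. Pictures are saved under pics/ and viewed, at most 10 in all, crops included, and the job is handed in when it is done.

Besides the shell and the picture viewer there is one more tool, called after "Call:" by a JSON object that holds its "api" and its "payload", one argument or row to a line. arm_command: Moves the arm, as the interface text tells. Its arguments: {"type":"object","properties":{"steps":{"type":"array","items":{"type":"array","items":{"type":"number"}}},"force":{"type":"number"}},"required":["steps"]}

```bash
mkdir -p pics; cat > h.py <<'E'
import numpy as np, cv2
from cell import monitor, imaging, job, find_in, trace
def ray(c,uv):
    V=c["view"];R=V[:3,:3];t=V[:3,3];o=-R.T@t
    d=R.T@np.linalg.inv(c["mtx"])@np.array([uv[0],uv[1],1.]);return o,d
def atz(c,uv,z):
    o,d=ray(c,uv);return o+d*(z-o[2])/d[2]
def proj(c,p):
    q=c["view"][:3,:3]@np.array(p,float)+c["view"][:3,3];q=c["mtx"]@q;return q[:2]/q[2]
def save(c,n): cv2.imwrite("pics/%s.png"%n,c["img"][:,:,::-1])
E
python3 - <<'E'
from h import *
a=imaging.camera("top");b=imaging.camera("side")
cv2.imwrite("pics/a.png",np.vstack([a["img"],b["img"]])[:,:,::-1][::1])
save(a,"top");save(b,"side")
s=monitor.read_state();print(s)
for n in["leaf_red","leaf_blue","leaf_yellow","holder","bench","spindle_1"]:
    print(n,[(round(x["p"],2),np.round(x["rect"]).tolist()) for x in find_in(a,n)][:4])
for c in(a,b): print(np.round(-c["view"][:3,:3].T@c["view"][:3,3]))
E
```

```text
{'clock': 0.1, 'joints': array([-1.40259259e+00,  3.00432138e-01,  1.52151270e+00, -2.60316350e-05,
        1.32070272e+00, -6.65859139e-02]), 'qd': array([-9.70955285e-05, -2.68407286e-03, -9.30685808e-05, -1.32651153e-03,
       -7.85302133e-04,  6.14258803e-04]), 'effort': array([ 9.50006215e-04, -5.32644010e+01, -3.53284049e+01,  7.08943745e-02,
        2.34851689e-02, -4.87987643e-05]), 'eef_pos': array([ 127.91356016, -534.69779403,  223.93661631]), 'eef_rot': array([-3.14053840e+00, -4.50312286e-05,  2.34796086e-01]), 'wrist_force': array([-0.81828856, -0.01340321,  0.31181672]), 'moment': array([ 0.06504408, -0.04085561, -0.01804024]), 'finger_force': 0.0, 'finger_gap': 93.94863523248674}
leaf_red [(0.61, [393.0, 187.0, 24.0, 11.0]), (0.18, [472.0, 217.0, 29.0, 22.0])]
leaf_blue [(0.62, [393.0, 209.0, 22.0, 11.0]), (0.47, [339.0, 191.0, 14.0, 15.0]), (0.45, [432.0, 214.0, 17.0, 21.0])]
leaf_yellow [(0.45, [389.0, 229.0, 16.0, 6.0])]
holder [(0.62, [388.0, 210.0, 42.0, 70.0]), (0.41, [269.0, 208.0, 70.0, 12.0]), (0.33, [266.0, 190.0, 77.0, 73.0])]
bench [(0.78, [265.0, 190.0, 78.0, 71.0])]
spindle_1 [(0.71, [263.0, 184.0, 57.0, 14.0]), (0.67, [260.0, 164.0, 58.0, 14.0]), (0.54, [269.0, 209.0, 66.0, 12.0]), (0.36, [389.0, 210.0, 41.0, 68.0])]
[ 367.    9. 1204.]
[  16. -587.  856.]
```

View pics/top.png

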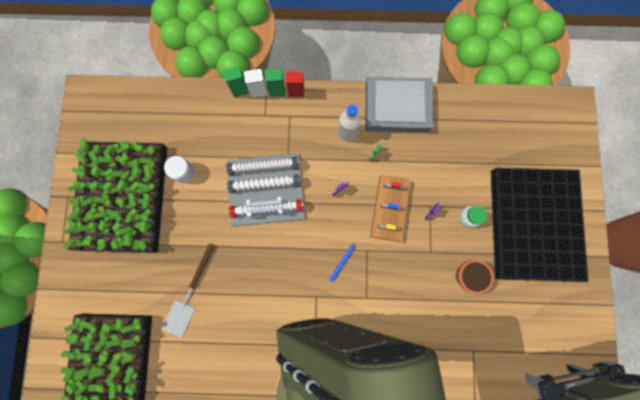

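View pics/side.png

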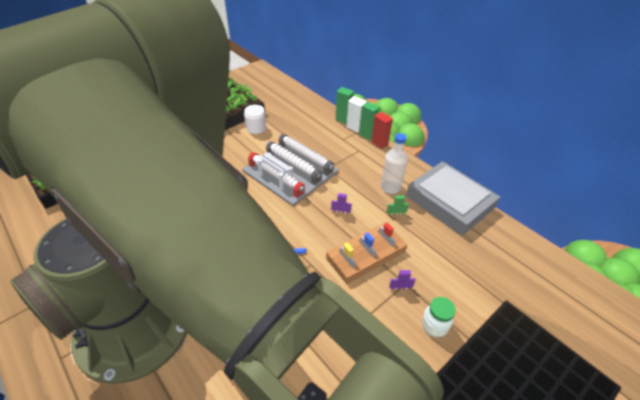

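The top view shows the bench at about (265,190), with the front spindle and its red ends at about (236,212) and (298,205). The holder is at about (392,208), with the red, blue and yellow grips at rows 185, 206 and 227. The purple and green leaves are decoys. Next I'll measure these.

```bash
cat > m.py <<'E'
from h import *
a=imaging.camera("top")
im=a["img"];hsv=cv2.cvtColor(im,cv2.COLOR_RGB2HSV)
def seg(box,lo,hi):
    m=cv2.inRange(hsv,np.array(lo),np.array(hi));k=np.zeros_like(m);u0,v0,u1,v1=box;k[v0:v1,u0:u1]=1;m=m*k
    v,u=np.nonzero(m);return np.array([u.mean(),v.mean()]),len(u),(u.min(),u.max(),v.min(),v.max())
def red(box):
    I=im.astype(int);m=(I[...,0]>130)&(I[...,1]<80)&(I[...,2]<80);k=np.zeros_like(m);u0,v0,u1,v1=box;k[v0:v1,u0:u1]=1;v,u=np.nonzero(m&k);return np.array([u.mean(),v.mean()]),len(u)
r1=red((222,195,250,225));r2=red((285,195,312,220));print(r1,r2)
P1=atz(a,r1[0],48);P2=atz(a,r2[0],48);print("red",P1,P2,np.linalg.norm(P1-P2))
lr=red((380,175,412,196))
lb=seg((380,196,412,220),(105,120,80),(130,255,255));ly=seg((375,218,405,238),(22,150,130),(34,255,255))
for n,x in zip("rby",(lr,lb,ly)): print(n,x,atz(a,x[0],68))
crop=np.hstack([cv2.resize(im[148:228,220:312],None,fx=4.3,fy=4.3,interpolation=2)[:340,:395],cv2.resize(im[168:248,360:450],None,fx=4.3,fy=4.3,interpolation=2)[:340,:380]])
cv2.imwrite("pics/c.png",crop[:,:,::-1])
E
python3 m.py
```

```text
(array([231.91489362, 211.0212766 ]), 47) (array([298.57446809, 205.21276596]), 47)
red [511.15589941 269.7073287   48.        ] [533.45573321  75.24973519  48.        ] 195.73205731838104
r (array([396.16216216, 184.78378378]), 37) [ 597.79321351 -206.59760681   68.        ]
b (array([393.20512821, 205.76923077]), 39, (np.int64(389), np.int64(397), np.int64(203), np.int64(208))) [ 536.11307401 -197.85461964   68.        ]
y (array([390.06122449, 226.55102041]), 49, (np.int64(386), np.int64(395), np.int64(224), np.int64(229))) [ 476.02955734 -188.7270346    68.        ]
```

View pics/c.png

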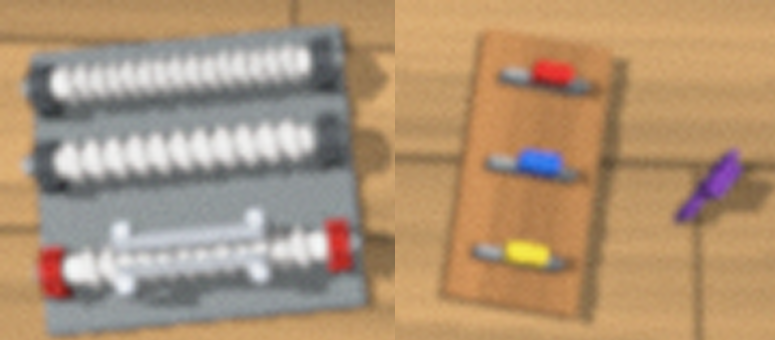

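```bash
cat > d.py <<'E'
import sys
from h import *
def delta(p,yaw):
    s=monitor.read_state();e=np.array(p)-s["eef_pos"];w=s["eef_rot"][2];c,n=np.cos(w),np.sin(w)
    t=(yaw-w+np.pi)%(2*np.pi)-np.pi
    return np.round([c*e[0]+n*e[1],n*e[0]-c*e[1],-e[2],-np.degrees(t)],2)
if __name__=="__main__":
    v=list(map(float,sys.argv[1:]));s=monitor.read_state();print(s["clock"],s["eef_pos"],s["eef_rot"],delta(v[:3],v[3]))
E
python3 d.py 536 -198 240 1.425
```

```text
0.45 [ 127.96341106 -534.85979007  224.38804576] [-3.14145539e+00 -2.34039358e-05  2.34817755e-01] [ 475.21 -232.68  -15.61  -68.19]
```

Call:
{"api": "arm_command", "payload": {
  "steps": [
    [0.43, 475, -233, -16, -68.2],
    [0.43, 475, -233, -16, -68.2],
    [0.43, 475, -233, -16, -68.2],
    [0.43, 475, -233, -16, -68.2],
    [0.43, 475, -233, -16, -68.2],
    [0.43, 475, -233, -16, -68.2],
    [0.43, 475, -233, -16, -68.2],
    [0.43, 475, -233, -16, -68.2],
    [0.43, 475, -233, -16, -68.2],
    [0.43, 475, -233, -16, -68.2],
    [0.43, 475, -233, -16, -68.2]
  ],
  "force": 25
}}

```text
clock: 1.82
eef_pos: [535.1, -198.3, 240.3]
eef_rot: [-3.141, 0.0, 1.425]
wrist_force: [-0.2, -0.2, 0.8]
finger_gap: 40.0
finger_force: 0.0
```

```bash
python3 - <<'E'
from h import *
c=imaging.camera("wrist");save(c,"w1");s=monitor.read_state();print(s["clock"],s["eef_pos"],s["eef_rot"],s["wrist_force"])
for p in([598,-206.6,78],[536,-198,78],[476,-188.7,78]):print(proj(c,p))
E
```

```text
1.875 [ 535.01959058 -198.58282557  240.48794698] [-3.14149405e+00  1.00715330e-04  1.42409768e+00] [ 0.01826846 -0.26674762 -0.06102295]
[389.71388048 185.16610186]
[322.09758757 185.80909547]
[256.52335061 185.41002151]
```

View pics/w1.png

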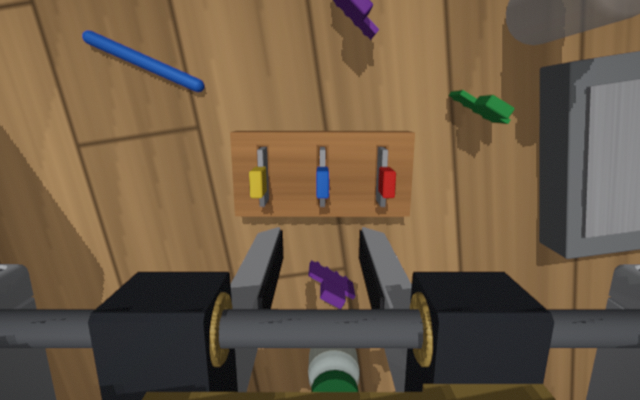

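The wrist view shows grips at (258,183), (322,183) and (388,183), within 3 px of the projection from the top view. I'll grasp blue.

Call:
{"api": "arm_command", "payload": {
  "steps": [
    [0.43, 2, 1, 60, 0],
    [0.43, 2, 1, 110, 0],
    [0.43, 2, 1, 140, 0],
    [0.43, 2, 1, 160, 0],
    [0.43, 2, 1, 174, 0],
    [0.43, 2, 1, 174, 0],
    [0, 2, 1, 174, 0],
    [0, 2, 1, 174, 0],
    [0, 2, 1, 174, 0],
    [0, 2, 1, 174, 0],
    [0, 2, 1, 174, 0]
  ],
  "force": 25
}}

```text
clock: 3.25
eef_pos: [537.2, -196.0, 66.8]
eef_rot: [3.141, 0.0, 1.425]
wrist_force: [0.3, -0.5, 3.8]
finger_gap: 11.9
finger_force: 25.0
```

Call:
{"api": "arm_command", "payload": {
  "steps": [
    [0, 0, 0, -20, 0],
    [0, 0, 0, -60, 0],
    [0, 0, 0, -110, 0],
    [0, 0, 0, -154, 0],
    [0, 0, 0, -154, 0]
  ]
}}

```text
clock: 3.88
eef_pos: [537.9, -196.3, 223.6]
eef_rot: [3.136, 0.001, 1.425]
wrist_force: [0.2, 0.0, -1.0]
finger_gap: 12.0
finger_force: 25.0
```

```bash
python3 d.py 532 85 220 1.685
```

```text
3.875 [ 537.8753595  -196.31165256  223.62054544] [3.13634353e+00 1.45477268e-03 1.42517246e+00] [277.48 -46.63   3.62 -14.89]
```

Call:
{"api": "arm_command", "payload": {
  "steps": [
    [0, 278, -46, 0, -14.9],
    [0, 278, -46, 0, -14.9],
    [0, 278, -46, 0, -14.9],
    [0, 278, -46, 0, -14.9],
    [0, 278, -46, 0, -14.9],
    [0, 278, -46, 0, -14.9],
    [0, 278, -46, 0, -14.9]
  ]
}}

```text
clock: 4.75
eef_pos: [531.6, 85.1, 219.5]
eef_rot: [-3.14, 0.0, 1.685]
wrist_force: [0.0, -1.0, -0.8]
finger_gap: 12.2
finger_force: 25.0
```

```bash
python3 - <<'E'
from h import *
c=imaging.camera("wrist");save(c,"w2");s=monitor.read_state();print(s["clock"],s["eef_pos"],s["eef_rot"],s["wrist_force"])
y=np.array([-.114,.9935]);
for k in(-98,-50,0,50,98):print(k,proj(c,[*(np.array([522.3,172.5])+k*y),62]))
b=imaging.camera("side");u=proj(b,[*s["eef_pos"][:2],s["eef_pos"][2]-30]).astype(int);print(u)
x,yy=u;t=b["img"][max(0,yy-50):yy+50,max(0,x-65):x+65];cv2.imwrite("pics/s2.png",cv2.resize(t,None,fx=5,fy=5,interpolation=2)[:,:,::-1])
E
```

```text
4.8 [531.71693268  84.77864322 219.72402801] [-3.14041596e+00  1.42107097e-04  1.68422636e+00] [-0.23417808 -0.35535595 -0.6374815 ]
-98 [322.33236429 198.24557034]
-50 [322.30701621 145.80672773]
0 [322.27853196  86.87992599]
50 [322.24766219  23.01806443]
98 [322.21549307 -43.53181095]
[294 144]
```

View pics/w2.png

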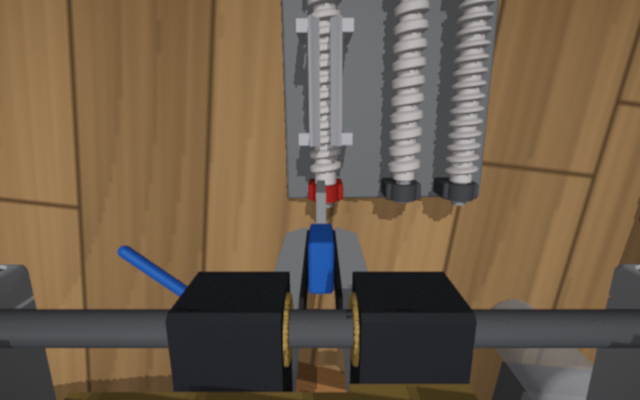

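View pics/s2.png

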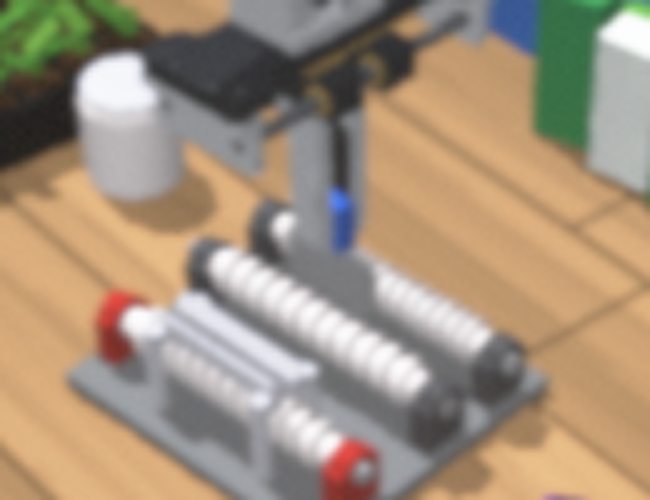

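The guide's slot shows at column about 325.5 (rows 25–139), aligned with the image's vertical. The blue leaf hangs at column about 321. My prediction was 322, so the seat lies about 3 mm further in x.

```bash
python3 - <<'E'
from h import *
from d import delta
c=imaging.camera("wrist");s=monitor.read_state();p=s["eef_pos"];print(s["clock"],p)
print("tcp",proj(c,p),"grip top",proj(c,p+[0,0,12]))
w=s["eef_rot"][2];ux=np.array([np.cos(w),np.sin(w)])
for r in(25,139): print(r,atz(c,(325.5,r),80),atz(c,(325.5,r),73))
print("red",atz(c,(325,190),52))
I=c["img"].astype(int)
for r in(60,90,110): print(I[r,300:352].sum(1)//3)
print(delta([525,172.5,140],1.685))
E
```

```text
4.9 [531.84348853  84.70910267 220.11113429]
tcp [321.93405238 257.86497793] grip top [322.00748657 268.69976043]
25 [520.09059589 216.95946846  80.        ] [520.01057595 218.41549679  73.        ]
139 [530.10444425 130.11485484  80.        ] [530.25789417 129.54612721  73.        ]
red [535.71450273  80.38521795  52.        ]
[ 76  75  82 103 108  89  81 105 142 150 144 138 135 135 136 136 138 141
 150 161 167 169 170 173 176 178 174 147 128 130 150 150 145 143 142 141
 140 139 142 147 144 122  90  83 104 112 113 113 113 111 113 112]
[113 109  89  79  75  76  74  91 129 149 151 141 136 136 137 138 139 140
 140 148 159 162 163 162 162 161 162 152 124 113 133 144 146 145 145 142
 142 141 144 148 146 134 118 113 112 110 111 112 112 112 112 111]
[112 113 112 107  86  76  74  87 121 147 153 146 140 136 137 138 140 140
 143 160 181 186 188 187 187 186 179 150 134 131 137 144 147 145 144 143
 142 143 145 149 147 135 118 112 111 111 112 111 112 112 112 112]
[ 8.800e+01  3.090e+00  8.011e+01 -7.000e-02]
```

Call:
{"api": "arm_command", "payload": {
  "steps": [
    [0, 60, 2, 0, 0],
    [0, 88, 2.5, 20, 0],
    [0, 88, 2.5, 40, 0],
    [0, 88, 2.5, 60, 0],
    [0, 88, 2.5, 75, 0],
    [0, 88, 2.5, 85, 0],
    [0, 88, 2.5, 92, 0],
    [0, 88, 2.5, 97, 0],
    [0, 88, 2.5, 97, 0]
  ]
}}

```text
clock: 6.02
eef_pos: [524.3, 173.5, 123.4]
eef_rot: [-3.141, -0.0, 1.685]
wrist_force: [0.2, 0.1, -0.9]
finger_gap: 11.6
finger_force: 25.0
```

```bash
python3 - <<'E'
from h import *
s=monitor.read_state();print(s["clock"],s["eef_pos"],s["eef_rot"],s["wrist_force"],s["moment"])
E
```

```text
6.025 [524.27883727 173.46448162 123.4073335 ] [-3.14149134e+00 -5.23937514e-06  1.68511594e+00] [ 0.1733443   0.11995879 -0.9324775 ] [-0.04500977 -0.13042582 -0.02422137]
```

Call:
{"api": "arm_command", "payload": {
  "steps": [
    [0, 0, 0, 3, 0],
    [0, 0, 0, 6, 0],
    [0, 0, 0, 7, 0],
    [0, 0, 0, 7, 0]
  ]
}}

```text
clock: 6.52
eef_pos: [524.3, 173.5, 116.4]
eef_rot: [-3.141, 0.0, 1.685]
wrist_force: [-0.9, 0.8, -1.3]
finger_gap: 12.2
finger_force: 25.0
```

Call:
{"api": "arm_command", "payload": {
  "steps": [
    [0, 0, 0, 1, 0],
    [0, 0, 0, 2, 0],
    [0, 0, 0, 2, 0]
  ]
}}

```text
clock: 6.9
eef_pos: [524.5, 173.6, 115.4]
eef_rot: [3.141, -0.0, 1.685]
wrist_force: [-3.1, -0.9, 10.3]
finger_gap: 11.7
finger_force: 25.0
```

Call:
{"api": "arm_command", "payload": {
  "steps": [
    [0, 1.25, 0, 0, 0],
    [0, 2.5, 0, 0, 0],
    [0, 2.5, 0, 0, 0]
  ]
}}

```text
clock: 7.28
eef_pos: [524.7, 175.6, 115.5]
eef_rot: [3.14, 0.001, 1.685]
wrist_force: [1.2, -4.3, 7.8]
finger_gap: 11.9
finger_force: 25.0
```

Call:
{"api": "arm_command", "payload": {
  "steps": [
    [0, 1.25, 0, 0, 0],
    [0, 2.5, 0, 0, 0],
    [0, 2.5, 0, 0, 0]
  ]
}}

```text
clock: 7.65
eef_pos: [523.5, 178.6, 114.2]
eef_rot: [-3.141, -0.0, 1.685]
wrist_force: [-0.2, 0.9, -0.7]
finger_gap: 12.4
finger_force: 25.0
```

Call:
{"api": "arm_command", "payload": {
  "steps": [
    [0, 1.25, 0, 0, 0],
    [0, 2.5, 0, 0, 0],
    [0, 2.5, 0, 0, 0]
  ]
}}

```text
clock: 8.02
eef_pos: [523.4, 181.0, 114.4]
eef_rot: [-3.141, 0.0, 1.685]
wrist_force: [0.2, 0.6, -0.7]
finger_gap: 11.7
finger_force: 25.0
```

Call:
{"api": "arm_command", "payload": {
  "steps": [
    [0, -5, 0, 0, 0],
    [0, -10, 0, 0, 0],
    [0, -10, 0, 0, 0]
  ]
}}

```text
clock: 8.4
eef_pos: [524.6, 171.4, 115.1]
eef_rot: [3.141, -0.002, 1.685]
wrist_force: [-2.9, 6.0, 4.8]
finger_gap: 11.8
finger_force: 25.0
```

Call:
{"api": "arm_command", "payload": {
  "steps": [
    [0, -1.25, 0, 0, 0],
    [0, -2.5, 0, 0, 0],
    [0, -2.5, 0, 0, 0]
  ]
}}

```text
clock: 8.78
eef_pos: [524.9, 169.2, 115.2]
eef_rot: [3.141, -0.002, 1.685]
wrist_force: [-3.5, 7.3, 6.2]
finger_gap: 12.1
finger_force: 25.0
```

Call:
{"api": "arm_command", "payload": {
  "steps": [
    [0, -1.25, 0, 0, 0],
    [0, -2.5, 0, 0, 0],
    [0, -2.5, 0, 0, 0]
  ]
}}

```text
clock: 9.15
eef_pos: [525.2, 166.8, 115.4]
eef_rot: [3.141, -0.002, 1.685]
wrist_force: [-4.2, 6.7, 7.5]
finger_gap: 11.7
finger_force: 25.0
```

Contact is free near y 178.6–181. I'll go there and press.

Call:
{"api": "arm_command", "payload": {
  "steps": [
    [0, 0, 0, -3, 0],
    [0, 7, 0, -3, 0],
    [0, 13.7, 0, -3, 0],
    [0, 13.7, 0, 0, 0],
    [0, 13.7, 0, 1, 0],
    [0, 13.7, 0, 1, 0]
  ]
}}

```text
clock: 9.9
eef_pos: [523.8, 180.7, 114.4]
eef_rot: [3.14, -0.002, 1.685]
wrist_force: [-3.4, 5.6, 10.1]
finger_gap: 11.7
finger_force: 25.0
```

Call:
{"api": "arm_command", "payload": {
  "steps": [
    [0, 0, 0, 1, 0],
    [0, 0, 0, 1, 0]
  ]
}}

```text
clock: 10.15
eef_pos: [524.1, 180.9, 113.8]
eef_rot: [3.139, -0.002, 1.685]
wrist_force: [-3.3, 7.4, 12.6]
finger_gap: 12.0
finger_force: 25.0
```

Call:
{"api": "arm_command", "payload": {
  "steps": [
    [0, 1.2, 0, 0, 0],
    [0, 1.2, 0, 0, 0]
  ]
}}

```text
clock: 10.4
eef_pos: [524.0, 181.7, 113.4]
eef_rot: [3.139, -0.001, 1.686]
wrist_force: [-0.8, 4.9, 8.0]
finger_gap: 11.7
finger_force: 25.0
```

Call:
{"api": "arm_command", "payload": {
  "steps": [
    [0, 1.2, 0, 0, 0],
    [0, 1.2, 0, 0, 0]
  ]
}}

```text
clock: 10.65
eef_pos: [523.6, 182.4, 112.7]
eef_rot: [3.14, -0.0, 1.685]
wrist_force: [0.6, 3.6, 3.9]
finger_gap: 11.5
finger_force: 25.0
```

Call:
{"api": "arm_command", "payload": {
  "steps": [
    [0, 1.2, 0, 0, 0],
    [0, 1.2, 0, 0, 0]
  ]
}}

```text
clock: 10.9
eef_pos: [523.0, 183.1, 112.2]
eef_rot: [-3.141, 0.0, 1.685]
wrist_force: [0.4, 0.9, 0.7]
finger_gap: 11.9
finger_force: 25.0
```

Call:
{"api": "arm_command", "payload": {
  "steps": [
    [0, 0.6, 0, 1, 0],
    [0, 0.6, 0, 1, 0]
  ]
}}

```text
clock: 11.15
eef_pos: [523.1, 183.5, 111.8]
eef_rot: [-3.141, 0.001, 1.685]
wrist_force: [-2.1, -2.0, 6.0]
finger_gap: 11.5
finger_force: 25.0
```

Call:
{"api": "arm_command", "payload": {
  "steps": [
    [0, 0, 0, 1, 0],
    [0, 0, 0, 1, 0]
  ]
}}

```text
clock: 11.4
eef_pos: [523.2, 183.6, 111.6]
eef_rot: [3.141, 0.0, 1.685]
wrist_force: [-3.9, -1.9, 14.5]
finger_gap: 11.6
finger_force: 25.0
```

Call:
{"api": "arm_command", "payload": {
  "steps": [
    [0, -0.8, 0, 0, 0],
    [0, -0.8, 0, 0, 0]
  ]
}}

```text
clock: 11.65
eef_pos: [523.3, 183.3, 111.6]
eef_rot: [3.141, -0.001, 1.685]
wrist_force: [-5.8, 1.2, 15.1]
finger_gap: 11.7
finger_force: 25.0
```

Call:
{"api": "arm_command", "payload": {
  "steps": [
    [0, -0.7, 0, 0, 0],
    [0, -0.7, 0, 0, 0]
  ]
}}

```text
clock: 11.9
eef_pos: [523.3, 183.1, 111.7]
eef_rot: [3.141, -0.001, 1.685]
wrist_force: [-5.3, 4.8, 14.0]
finger_gap: 11.8
finger_force: 25.0
```

```bash
python3 - <<'E'
from h import *
s=monitor.read_state();print(s["clock"],s["eef_pos"],s["eef_rot"],s["wrist_force"],s["moment"])
c=imaging.camera("side");p=s["eef_pos"];x,y=proj(c,[p[0],p[1],80]).astype(int);print(x,y)
cv2.imwrite("pics/s3.png",cv2.resize(c["img"][y-45:y+45,x-60:x+60],None,fx=6,fy=6,interpolation=2)[:,:,::-1])
E
```

```text
11.9 [523.2848777  183.06138444 111.65975453] [ 3.14079833e+00 -1.41591243e-03  1.68508050e+00] [-5.2603522   4.84953266 14.01903418] [ 0.89543462  1.18837162 -0.09068849]
271 159
```

View pics/s3.png

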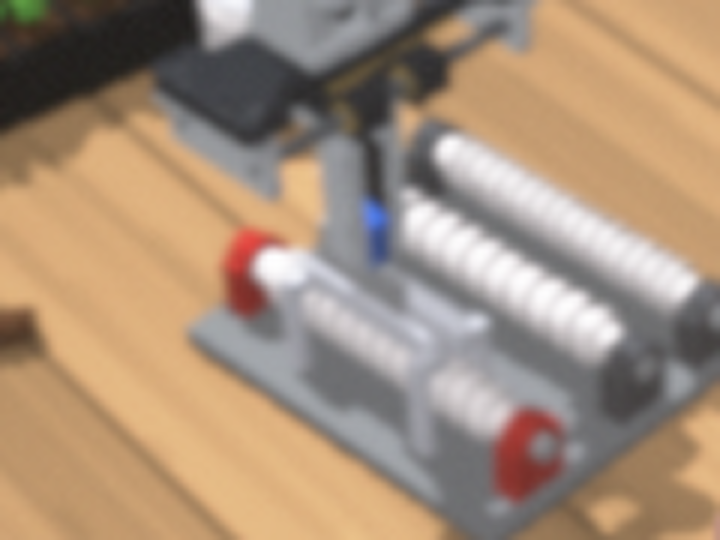

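The side view shows the blue leaf between the cheeks, at about (375,235) in the crop. The z reading stays flat while y moves, and it is 3.9 mm below the crest contact, so the tips are on the root. I'll press firmly once to confirm it is home.

Call:
{"api": "arm_command", "payload": {
  "steps": [
    [0, 0.7, 0, 0, 0],
    [0, 0.7, 0, 0.8, 0],
    [0, 0.7, 0, 1.6, 0],
    [0, 0.7, 0, 1.6, 0]
  ],
  "force": 45
}}

```text
clock: 12.45
eef_pos: [523.5, 183.5, 111.3]
eef_rot: [3.14, -0.001, 1.685]
wrist_force: [-10.9, 0.7, 28.6]
finger_gap: 11.8
finger_force: 45.1
```

Call:
{"api": "arm_command", "payload": {
  "steps": [
    [0, 0, 0, -1.5, 0],
    [0, 0, 0, -2.5, 0],
    [0, 0, 0, -2.5, 0],
    [0.35, 0, 0, -2.5, 0],
    [0.35, 0, 0, -2.5, 0],
    [0.35, 0, 0, -2.5, 0],
    [0.35, 0, 0, -2.5, 0]
  ]
}}

```text
clock: 13.32
eef_pos: [523.1, 183.0, 111.2]
eef_rot: [-3.141, 0.0, 1.685]
wrist_force: [-0.4, 0.2, 0.1]
finger_gap: 33.0
finger_force: 0.0
```

Call:
{"api": "arm_command", "payload": {
  "steps": [
    [0.35, 0, 0, -15, 0],
    [0.35, 0, 0, -39, 0],
    [0.35, 0, 0, -39, 0],
    [0, 0, 0, -39, 0],
    [0, 0, 0, -39, 0],
    [0, 0, 0, -39, 0],
    [0, 0, 0, -39, 0],
    [0, 0, 0, -33, 0],
    [0, 0, 0, -31, 0],
    [0, 0, 0, -31, 0]
  ]
}}

```text
clock: 14.58
eef_pos: [523.1, 183.0, 142.1]
eef_rot: [-3.141, 0.0, 1.685]
wrist_force: [0.4, 0.6, 0.1]
finger_gap: 0.1
finger_force: 0.0
```

Call:
{"api": "arm_command", "payload": {
  "steps": [
    [0, 0, 0, 1, 0],
    [0, 0, 0, 2, 0],
    [0, 0, 0, 2, 0]
  ]
}}

```text
clock: 14.95
eef_pos: [523.6, 183.1, 141.0]
eef_rot: [3.14, -0.0, 1.685]
wrist_force: [1.4, -0.2, 4.8]
finger_gap: 0.4
finger_force: 2.5
```

The contact height is 141, so the grip top is at 122 and the leaf's origin is at 52 mm, fully home. I'll retreat.

Call:
{"api": "arm_command", "payload": {
  "steps": [
    [0, 0, 0, -20, 0],
    [0, 0, 0, -60, 0],
    [0, 0, 0, -80, 0],
    [0, -60, 0, -80, 0],
    [0, -105, 0, -80, 0],
    [0, -105, 0, -80, 0]
  ]
}}

```text
clock: 15.7
eef_pos: [535.4, 76.4, 220.4]
eef_rot: [3.141, 0.0, 1.682]
wrist_force: [1.1, -0.0, -0.6]
finger_gap: 0.6
finger_force: 0.0
```

```bash
python3 - <<'E'
from h import *
c=imaging.camera("wrist");b=imaging.camera("side")
x,y=proj(b,[523,183,80]).astype(int)
t=cv2.resize(b["img"][y-40:y+40,x-40:x+40],(400,400),interpolation=2)
cv2.imwrite("pics/f.png",np.hstack([c["img"][:400,200:600],t])[:,:,::-1])
E
```

```text
(no output)
```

View pics/f.png

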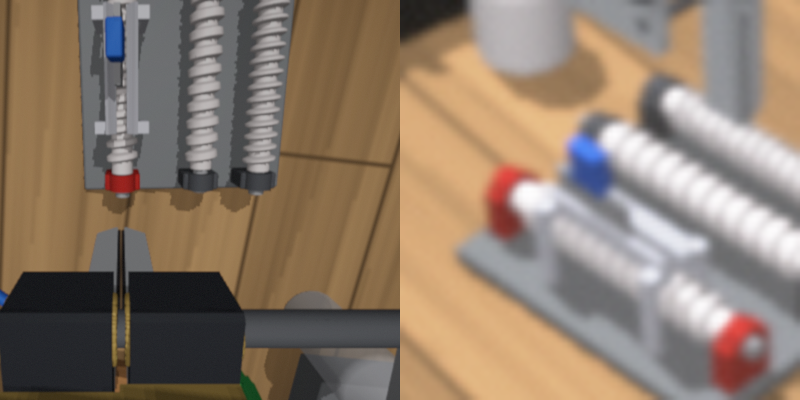

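The wrist and side views show the blue leaf standing in the guide, with its grip at (115,38). It leans a few degrees against one cheek, which the 9 mm slot allows for a 5 mm plate. The gripper is clear of everything.

```bash
python3 -c "
from cell import job;print(job.sign_off())"
```

```text
the job is handed in; nothing more can be done
None
```

The blue leaf, the first one I tried, fits the front thread; I pressed it fully home (about 52 mm above the table), left it standing in the guide leaning slightly against one cheek, never moved red and yellow, and handed the job in at about 16 s.

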